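# Fit the tee handle on the yard tap and open it

### The arm

A 6-joint arm with a two-finger parallel gripper is mounted at the origin on the work surface. World frame = base frame: x ahead of the robot, y to its left, z up, the work surface at z = 0. Lengths are in m, angles in rad, forces in N, time in s.
With the tool pointing down it reaches from about 0.35 to 0.975 m from the base axis. Payload 4.9 kg.
Tool frame: the origin (TCP) lies at the very end of the fingers, on their centre line; the grasp point (between the pads) lies 19 mm behind it; x points along the fingers, y is the direction in which the jaws open and shut, and the axes are right-handed (so a half turn about x gives the same grasp; the last joint's range is limited). The gripper opens to 85 mm and grips with 20 to 120 N. Pads are 22 mm wide; open, the fingers measure 114 mm over their backs; the gripper's body (76 mm by 85 mm) begins 54 mm behind the grasp point. The pads swing forward as they close: fully open they stand 13 mm farther back than shut.
Start: joints at [1.142, 0.053, 1.613, -0, 1.476, -0.119], TCP at [0.191, 0.595, 0.231] pointing down, gripper open.
Joint ranges: [-3.01, 3.01], [-1.01, 2.22], [0.06, 2.58], [-1.02, 4.17], [0.09, 2.62], [-3.14, 3.14]. Speed limits (rad/s): [2.57, 2.57, 3.14, 3.14, 3.14, 3.14].

### API

Orientations are given as a rotation vector (axis times angle).
In Python, from station import ctrl, get_image, calibration, finish_job, search_frame, cut_out, mark_of gives the robot as it stands. The module is installed in compiled form; this text tells all that it offers.
- The arm moves only by the tool arm_command, never from a script. Its argument "plan" is a list that holds one entry, the list of rows, each a list of 7 numbers: the shift along the tool's x, y, z in m, then the turn, a rotation vector about the tool's x, y, z in degrees, then the finger opening in m, from 0 to 0.0854. A call has 1 to 20 rows; each row shifts and turns the pose as measured when the row begins, along the tool's axes as they then stand; what a row does not reach is not made up. A row lasts 1/12 s, in which the tool goes at most 41.7 mm and 7.16 degrees, less where a joint would pass 70% of its speed; a pose out of reach is approached as far as the arm can. A call with a gripper value outside its range is refused whole. The fingers move at their own pace and stop on an object; "squeeze" is the grip in N (left out, the last holds). Time passes only in rows, so rows that do not move let the fingers close. It gives the time, the measured TCP pose, the force and the opening at its end, in the units of the state.
- ctrl.get_obs(): the state, without advancing time (a new reading comes with each control period).
- get_image(name): name is "side" or "top" or "wrist"; returns the picture (420x560x3 uint8, red, green, blue); there is no depth.
- calibration(name): a dict with "fx", "fy", "cx", "cy" (pixels), "cam_to_world" (4x4, takes a point from camera to world coordinates); the wrist camera has in their place "hand_eye" (4x4, takes a point from camera to tool coordinates, whose origin is the TCP and whose axes are the tool frame's). Camera axes: x right, y down, z forward; pixel columns grow to the right and rows downward; lengths in m; the calibration is good to about 2 mm. A picture is of the moment at which its call begins: read the wrist's pose just before it. calibration takes no time and is no camera call.
- finish_job(): hands the job in, once; it reports no verdict.
Trained networks look in the newest picture that a camera, given by its name, has taken for a name from the list of things; names that differ only in an ending like _2 or _b are one class to them, and where a whole thing is asked for, a point or a joint stands for the part that bears it (a point fixed in the world has none). Each returns a list of dicts, best first, with "conf" (0 to 1); they miss things now and then, are a little off and sometimes report something else, mostly with a low value. They report only what shows in the picture. A call takes as long as a camera call. They do not tell look-alikes from the thing itself.
- search_frame(camera, thing): "at" ([x, y, z] in m, in the coordinates of the camera as it stood for that picture, good to about 4 mm: the middle of the surface that is visible of it).
- cut_out(camera, thing): "mask" (420x560 bool, what is visible of it).
- mark_of(camera, thing): "at" ([x, y, z] in m, in the coordinates of the camera as it stood for that picture, good to about 4 mm: a listed point, or the origin of a listed thing).
The state is a dict: "t": time; "q": joint angles; "dq": joint speeds; "effort": joint torques, N m; "tool_pos": TCP position; "tool_rot": TCP orientation; "contact_force": force on the tool from outside, world axes, zero at the start; "wrist_torque": the same for the moment, N m; "opening": finger opening in m.
Only numpy, scipy, OpenCV 4.12 (cv2) and the standard library are available. Lean on these libraries where they do the work, as an engineer would, in place of code of your own. Each camera call takes 0.05 s, during which the arm holds its last target. There are 200 camera calls.

### The job

Take the iron tee handle out of the funnel catch-all on the shelf's edge, fit its square socket fully home on the tap's leaning square stem so that the collar rests flat on the brass shoulder, then turn the tap open with it, counter-clockwise as seen looking down onto the stem, as far as it goes. Leave the handle on the stem, and do not shift the other things lying about.

Things in the scene. Friction and masses are not known exactly. Their poses are not given: they have to be found in the camera images.
- handle: Dark iron tee handle, 82 mm high, 0.28 kg. Origin: centre of its open lower face, z up. Below: square collar 38 mm wide, 52 mm high, its bore 24.6 mm square and 46 mm deep, sides parallel to x and y. Above: bar along x, 120 long, 16 wide (y), z = 52 to 82 mm; grip it across its width at the middle, fingertips above z = 53 mm. It starts upright in the funnel, at any yaw.
- funnel_floor (a point): Centre of the inner floor of the galvanized funnel fixed to the front edge of a small cedar shelf, 75 mm above the work surface; the handle stands on it. z up. Throat 60 mm wide; rim 134 mm wide, 35 mm above this point. The shelf's plank lies at x = 67 to 207 mm, y = -110 to 110 mm in this frame, its top 90 mm above the work surface.
- stem_seat (a point): Centre of the brass shoulder (50 mm wide) at the foot of the tap's square stem, 150 mm above the work surface, where the handle's lower face must rest. z runs out along the stem, leaning 30 degrees from vertical; x and y are square to its flats and turn with it. Steel stem 22 mm wide, 44 mm long, the last 10 mm tapered to 14 mm wide. Any of the four ways round fits.
- stem (a joint): Turn of the tap's stem in rad, growing counter-clockwise as seen looking down onto the stem's end: 0 shut, 1.4 fully open (stop). It starts between 0 and 0.45 and stays where it is left (stiffness about 0.1 Nm).
- tap: The brass tap on a dark wood base 110 mm square and 30 mm high. Fixed. Origin on the work surface under the centre of the shoulder, z up; the stem leans to -x, the spout points to +x, up to 140 mm out and 120 mm high.
- mug: Bystander: blue enamel mug, 76 mm wide, 75 mm high, handle at +y, on the shelf behind the funnel. Origin at the centre of its underside.
- matchbox_tin: Bystander: open tin matchbox holder, 35 x 58 x 75 mm, on the shelf behind the funnel. Origin at the centre of its underside.
- barn_key: Bystander: rusted iron barn key, 140 mm long, 12 mm thick, lying on the work surface. Origin near its middle, underneath.
- horn_comb: Bystander: pale horn comb, 140 x 38 x 6 mm, lying on the work surface. Origin near its middle, underneath.
- boot_brush: Bystander: boot brush, 160 x 50 x 52 mm, bristles down. Origin at the centre of its underside.
Things that resemble listed ones, but are neither listed nor needed, are in the scene too. There is more than one size of the handle; the one meant has the size given above.

How it is judged:
On the way:
1. the handle is fully home on the stem before the tap is turned open (distance between handle and stem_seat below 0.005 m and angle between the z axis of handle and the z axis of stem_seat, either way round below 0.09 rad and value of joint stem below 1 rad), for 0.2 s.
At the end, for the whole second after the job is handed in: The handle sits at rest on the stem, its lower face's centre within 5 mm of the shoulder's and its axis within 0.09 rad of the stem's, and the stem is turned beyond 1.27 rad (the stop is at 1.4) (distance between handle and stem_seat below 0.005 m and angle between the z axis of handle and the z axis of stem_seat, either way round below 0.09 rad and value of joint stem above 1.27 rad and linear speed of handle below 0.01 m/s and angular speed of handle below 0.1 rad/s); the robot touches nothing.
It fails at once if a bystander (mug, tin, key, comb, brush) is shifted by more than 30 mm (distance of any of mug, matchbox_tin, barn_key, horn_comb, boot_brush from where it was at the start of the episode above 0.03 m).
It also fails if it takes over 53 s, if anything falls off the work surface, if the arm or the gripper's body presses on something with over 40 N, if the wrist force passes 120 N, or if a joint passes its speed limit or range.

## Working session

There is one attempt and no reset: what is moved stays moved. The work goes in short steps, Python scripts to look and compute and a tool call to move; the robot and the scene stay as the last step left them, time stands still between calls to the robot, and variables do not carry over. Pictures are saved under pics/ and viewed, about 8 in all and at most 12, crops included, and the job is handed in when it is done.

Besides the shell and the picture viewer there is one more tool, called after "Request:" as name([rows], argument=value, ...), one row to a line, values as JSON. arm_command: Moves the arm, as the interface text tells. Its arguments: {"type":"object","properties":{"plan":{"type":"array","items":{"type":"array","items":{"type":"array","items":{"type":"number"}}}},"squeeze":{"type":"number"}},"required":["plan"]}

```bash
mkdir -p pics; cat > h.py <<'E'
import numpy as np, cv2
from station import *
from scipy.spatial.transform import Rotation as R
np.set_printoptions(precision=4,suppress=True)
def T_tool():
    o=ctrl.get_obs(); T=np.eye(4); T[:3,:3]=R.from_rotvec(o["tool_rot"]).as_matrix(); T[:3,3]=o["tool_pos"]; return T
def c2w(cam):
    c=calibration(cam)
    return c["cam_to_world"] if "cam_to_world" in c else T_tool()@c["hand_eye"]
def snap(cam,name):
    M=np.array(c2w(cam)); im=get_image(cam); cv2.imwrite("pics/"+name,im[:,:,::-1]); return im,M
def tw(M,p): return (M@np.r_[p,1])[:3]
def px(cam,M,p):
    c=calibration(cam); q=np.linalg.inv(M)@np.r_[p,1]; return np.array([c["fx"]*q[0]/q[2]+c["cx"],c["fy"]*q[1]/q[2]+c["cy"]])
E
python3 - <<'E'
from h import *
o=ctrl.get_obs(); print(o["t"],o["tool_pos"],R.from_rotvec(o["tool_rot"]).as_matrix())
for cam in ["side","top"]:
    im,M=snap(cam,cam+"0.png"); print(cam,M[:3,3])
    for n in ["handle","funnel_floor","stem_seat","tap","mug","matchbox_tin"]:
        for d in mark_of(cam,n)[:4]:
            p=tw(M,d["at"]); print(n,round(d["conf"],2),p,px(cam,M,p))
a=cv2.imread("pics/side0.png");b=cv2.imread("pics/top0.png")
cv2.imwrite("pics/both.png",cv2.resize(np.vstack([a,b]),None,fx=.71,fy=.71))
print(ctrl.get_obs()["t"])
E
```

```text
0.0 [0.1903 0.5947 0.2301] [[-0.0008  0.3048  0.9524]
 [-0.0019  0.9524 -0.3048]
 [-1.     -0.002  -0.0002]]
side [0.5011 0.8045 0.7251]
handle 0.86 [ 0.4234  0.3071 -0.0025] [336.2523 342.2973]
handle 0.84 [ 0.5288  0.0745 -0.0008] [294.9765 261.4119]
handle 0.68 [0.567  0.2422 0.0746] [273.2343 289.7764]
funnel_floor 0.96 [0.5673 0.2408 0.0683] [273.1773 291.1934]
stem_seat 0.7 [ 0.5561 -0.2062  0.15  ] [294.1847 157.6541]
tap 0.59 [ 0.5595 -0.2107 -0.002 ] [291.7202 198.3383]
mug 0.7 [0.7252 0.2749 0.0864] [197.1905 291.8386]
mug 0.46 [0.3909 0.0356 0.0013] [347.1514 254.5304]
matchbox_tin 0.85 [0.7156 0.1652 0.088 ] [213.7694 255.6217]
matchbox_tin 0.74 [ 0.4672 -0.4246 -0.002 ] [321.517  166.0447]
top [0.3871 0.0105 1.6023]
handle 0.91 [0.5645 0.2478 0.0771] [189.5543 212.1444]
handle 0.68 [0.5369 0.0741 0.0029] [251.4353 222.7907]
handle 0.46 [0.4218 0.3137 0.0065] [171.2855 263.0686]
funnel_floor 0.84 [0.5674 0.2423 0.0778] [191.456  211.0619]
stem_seat 0.78 [ 0.5557 -0.2066  0.1549] [351.7979 208.5351]
tap 0.93 [ 0.5572 -0.2137  0.0001] [346.6727 214.0717]
mug 0.8 [0.7225 0.2813 0.0912] [176.8344 157.1331]
mug 0.35 [ 0.467  -0.4227 -0.0005] [417.0371 242.3721]
matchbox_tin 0.75 [0.7146 0.1667 0.0918] [216.8148 158.9943]
0.7
```

View pics/top0.png

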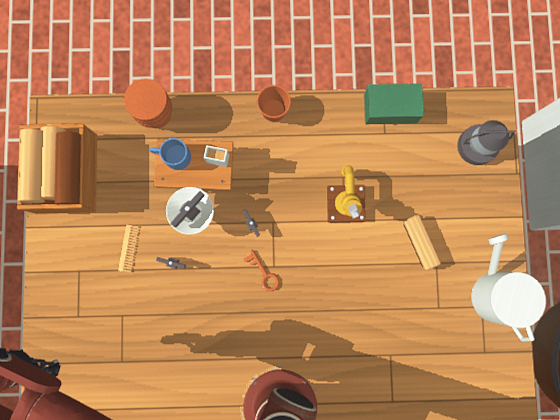

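View pics/side0.png

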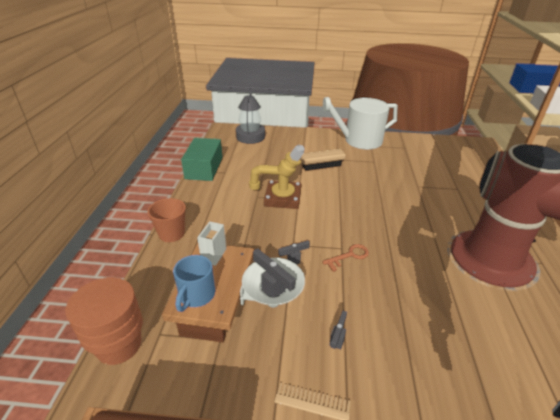

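The target is the large tee standing in the funnel, at top (189,211) and side (273,272). The two look-alikes lie flat on the table at top (251,222) and (171,263), and they are clearly smaller. The tap's spout points to about +x, with its stem tip near top (354,210). I'll confirm with an enlarged wrist view from above the funnel.

```bash
cat >> h.py <<'E'
def go(p,Rm):
    """shift and turn in tool axes to target"""
    T=T_tool(); d=T[:3,:3].T@(np.array(p)-T[:3,3]); r=np.degrees(R.from_matrix(T[:3,:3].T@Rm).as_rotvec())
    print("at",T[:3,3],"shift mm",d*1e3,"turn",r,"rows",max(np.linalg.norm(d)/.0417,np.linalg.norm(r)/7.16))
def down(yaw): # tool y at yaw deg
    a=np.radians(yaw); x=np.array([0,0,-1.]); y=np.array([np.cos(a),np.sin(a),0]); return np.c_[x,y,np.cross(x,y)]
E
python3 - <<'E'
from h import *
print(calibration("wrist"))
go([.565,.245,.30],down(41))
im=cv2.imread("pics/top0.png"); cv2.imwrite("pics/crop.png",cv2.resize(im[130:290,140:390],None,fx=3.2,fy=3.2,interpolation=cv2.INTER_CUBIC))
E
```

```text
{'fx': 356.01221497384404, 'fy': 356.01221497384404, 'cx': 278.29200852254155, 'cy': 214.2631535951027, 'hand_eye': array([[ 0.0003, -0.274 ,  0.9617, -0.1435],
       [ 1.    , -0.0002, -0.0003,  0.0005],
       [ 0.0003,  0.9617,  0.274 , -0.07  ],
       [ 0.    ,  0.    ,  0.    ,  1.    ]])}
at [0.1905 0.5953 0.2314] shift mm [ -68.6039 -219.4186  463.4138] turn [31.2505 -0.0013 -0.0092] rows 12.40537049548441
```

View pics/crop.png

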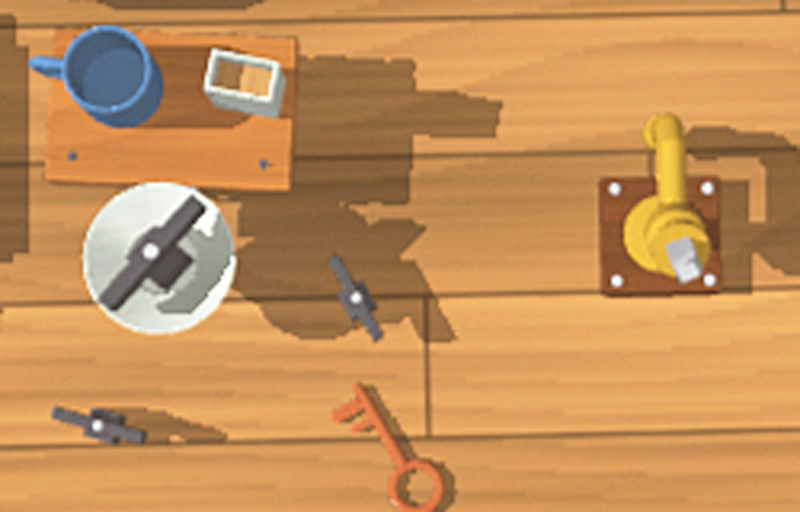

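The enlarged crop confirms it. The tee in the funnel, crop (151,252), has a bar about 120 mm long, while the two look-alikes at (356,298) and (100,427) are roughly 70 mm. The square steel stem is at (685,262).

Request:
arm_command([
  [[-0.006,-0.017,0.036,0,0,0,0.085],[-0.006,-0.017,0.036,0,0,0,0.085],[-0.006,-0.017,0.036,0,0,0,0.085],[-0.006,-0.017,0.036,0,0,0,0.085],[-0.006,-0.017,0.036,0,0,0,0.085],[-0.006,-0.017,0.036,0,0,0,0.085],[-0.006,-0.017,0.036,0,0,0,0.085],[-0.006,-0.017,0.036,0,0,0,0.085],[-0.006,-0.017,0.036,0,0,0,0.085],[-0.005,-0.017,0.036,0,0,0,0.085],[-0.005,-0.017,0.036,0,0,0,0.085],[-0.005,-0.016,0.036,0,0,0,0.085],[0,-0.016,0.034,0,0,0,0.085],[0,0,0,6.5,0,0,0.085],[0,0,0,6.5,0,0,0.085],[0,0,0,6.5,0,0,0.085],[0,0,0,6.5,0,0,0.085]],
])

```text
t: 2.12
tool_pos: [0.5847, 0.2284, 0.3039]
tool_rot: [0.612, 1.478, -0.607]
contact_force: [0.1, -0.0, 0.4]
opening: 0.0851
```

```bash
python3 - <<'E'
from h import *
im,M=snap("wrist","w1.png"); T=T_tool(); print(T[:3,3],ctrl.get_obs()["t"],ctrl.get_obs()["q"])
c=calibration("wrist")
for n in ["handle","funnel_floor"]:
    for d in mark_of("wrist",n)[:2]: print(n,d["conf"],tw(M,d["at"]))
for d in cut_out("wrist","handle")[:1]:
    ys,xs=np.nonzero(d["mask"])
    # mask rectangle and points projected to the bar-top plane z=.157
    pts=np.c_[(xs-c["cx"])/c["fx"],(ys-c["cy"])/c["fy"],np.ones(len(xs))]@M[:3,:3].T
    P=M[:3,3]+pts*((.157-M[2,3])/pts[:,2])[:,None]
    r=cv2.minAreaRect(P[:,:2].astype(np.float32)*1000); print(d["conf"],r, cv2.boxPoints(r))
E
```

```text
[0.5847 0.2284 0.3039] 2.1667 [ 0.2544  0.0228  1.5239 -0.0008  1.5893 -0.5331]
handle 0.71 [0.5683 0.2435 0.0747]
handle 0.59 [ 0.5335  0.076  -0.0021]
0.76 ((529.2904052734375, 135.0980987548828), (64.9805908203125, 29.76865005493164), 29.84650421142578) [[493.702  131.8385]
 [508.5172 106.0183]
 [564.8788 138.3577]
 [550.0637 164.1779]]
```

View pics/w1.png

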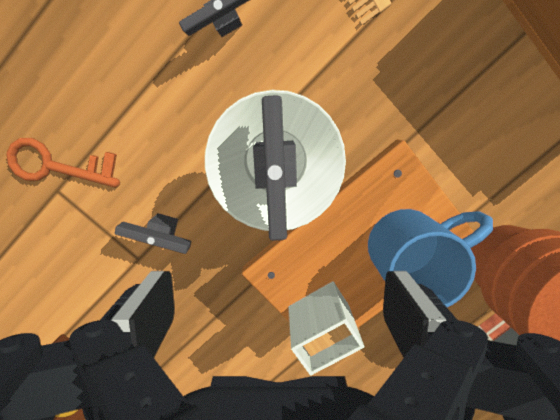

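The wrist view shows the tee upright in the funnel with its bar running almost straight up the picture, from (273,97) to (278,240), and the centre dot at (275,173). So the jaws are already nearly square to it. Next I'll compute the correction.

```bash
python3 - <<'E'
from h import *
M=c2w("wrist"); c=calibration("wrist")
def ray(u,v,z):
    d=M[:3,:3]@np.array([(u-c["cx"])/c["fx"],(v-c["cy"])/c["fy"],1]); return M[:3,3]+d*(z-M[2,3])/d[2]
a=ray(273,98,.157);b=ray(278,239,.157);m=ray(275,173,.157)
print(a,b,(a+b)/2,m,np.linalg.norm(a-b)); y=np.degrees(np.arctan2(*(b-a)[1::-1]))+90; print(y)
p=m.copy(); p[2]=.133
go(p,down(y))
E
```

```text
[0.524 0.283 0.157] [0.61  0.205 0.157] [0.567 0.244 0.157] [0.567  0.2433 0.157 ] 0.11616124431648821
47.77860782446231
at [0.5842 0.2292 0.3039] shift mm [170.8266  -2.6186 -22.7165] turn [-1.885   0.1982 -0.259 ] rows 4.1331005508461365
```

Request:
arm_command([
  [[0.0,-0.003,-0.023,-1.9,0,0,0.06],[0.035,0,0,0,0,0,0.06],[0.035,0,0,0,0,0,0.06],[0.035,0,0,0,0,0,0.06],[0.034,0,0,0,0,0,0.06],[0.02,0,0,0,0,0,0.06],[0.012,0,0,0,0,0,0.06],[0,0,0,0,0,0,0.06]],
])

```text
t: 2.98
tool_pos: [0.5678, 0.2471, 0.1319]
tool_rot: [0.563, 1.484, -0.547]
contact_force: [-1.0, -0.1, -0.1]
opening: 0.0599
```

```bash
python3 - <<'E'
from h import *
go([.567,.2435,.1305],down(47.8)); print(ctrl.get_obs()["contact_force"])
E
```

```text
at [0.5678 0.2471 0.1319] shift mm [ 1.3367 -3.2551  1.7512] turn [ 1.4657  0.5354 -0.824 ] rows 0.24645629047252712
[-0.975  -0.1235 -0.0618]
```

Request:
arm_command([
  [[0.001,-0.003,0.0015,1.4,0,0,0.06],[0,0,0,0,0,0,0.0],[0,0,0,0,0,0,0.0],[0,0,0,0,0,0,0.0],[0,0,0,0,0,0,0.0],[0,0,0,0,0,0,0.0],[0,0,0,0,0,0,0.0],[0,0,0,0,0,0,0.0],[0,0,0,0,0,0,0.0]],
], squeeze=80)

```text
t: 3.73
tool_pos: [0.5699, 0.2445, 0.138]
tool_rot: [0.585, 1.472, -0.561]
contact_force: [0.7, 0.4, -2.0]
opening: 0.0147
```

```bash
python3 - <<'E'
from h import *
o=ctrl.get_obs(); print(o["opening"],o["contact_force"],o["tool_pos"]); go([.567,.2435,.131],down(47.8))
E
```

```text
0.014673443055657837 [ 0.71    0.4446 -1.9587] [0.5699 0.2445 0.138 ]
at [0.5699 0.2445 0.138 ] shift mm [ 6.9624 -2.8353 -1.6041] turn [ 0.1164  0.8083 -1.2506] rows 0.2086079405098686
```

Request:
arm_command([
  [[-0.01,0,0,0,0,0,0.0],[-0.025,0,0,0,0,0,0.0],[-0.035,0,0,0,0,0,0.0],[-0.035,0,0,0,0,0,0.0],[-0.035,0,0,0,0,0,0.0],[-0.025,0,0,0,0,0,0.0],[-0.01,0,0,0,0,0,0.0],[0,0,0,0,0,0,0.0]],
])

```text
t: 4.4
tool_pos: [0.5638, 0.2432, 0.3215]
tool_rot: [0.584, 1.476, -0.562]
contact_force: [0.2, 0.5, -1.8]
opening: 0.0144
```

```bash
python3 - <<'E'
from h import *
o=ctrl.get_obs(); print(o["opening"],o["contact_force"],o["tool_pos"],o["q"]); T=T_tool(); print(T[:3,:3])
a,M1=snap("wrist","w2.png"); 
for d in mark_of("wrist","handle")[:2]: print(d["conf"],np.linalg.inv(T)@np.r_[tw(M1,d["at"]),1])
b,M=snap("side","s2.png")
for d in mark_of("side","handle")[:3]: print(d["conf"],np.linalg.inv(T)@np.r_[tw(M,d["at"]),1])
p=px("side",M,T[:3,3]); print(p)
u,v=p.astype(int); s=b[max(v-75,0):v+75,max(u-100,0):u+100]; s=cv2.resize(s,(560,420),interpolation=cv2.INTER_CUBIC)
cv2.imwrite("pics/pair.png",cv2.resize(np.hstack([a,s]),None,fx=.71,fy=.71)[:,:,::-1])
E
```

```text
0.014448295448166643 [ 0.1712  0.4617 -1.7655] [0.5638 0.2432 0.3215] [ 0.2859 -0.0254  1.5434  0.0003  1.6012 -0.5507]
[[ 0.0214  0.6698  0.7422]
 [ 0.0066  0.7423 -0.6701]
 [-0.9997  0.0192  0.0115]]
0.97 [ 0.3237 -0.1502  0.0889  1.    ]
0.94 [ 0.32   -0.0516 -0.154   1.    ]
0.82 [ 0.3186 -0.1541  0.0831  1.    ]
0.62 [ 0.0637 -0.0005 -0.0025  1.    ]
0.57 [ 0.3227 -0.0534 -0.1499  1.    ]
[274.7321 197.9168]
```

View pics/pair.png

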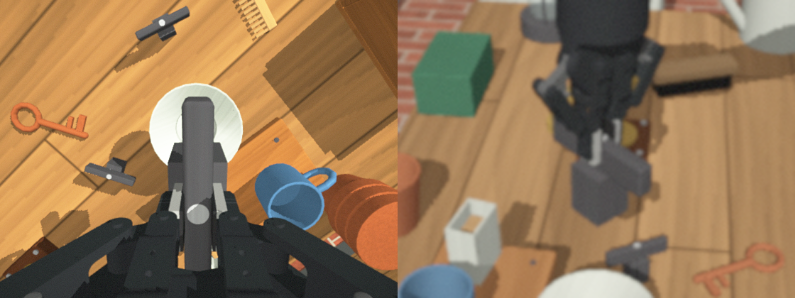

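The handle is held, with its lower face about 60 mm ahead of the TCP. The bar's near and far ends look equally wide in the wrist picture, so it may have tipped in the pads. I'll overlay the model to check for tilt.

```bash
cat >> h.py <<'E'
def box(x,y,z): return np.array([[a,b,c] for a in x for b in y for c in z])/1e3
BAR=box((-60,60),(-8,8),(52,82)); COL=box((-19,19),(-19,19),(0,52))
ED=[(0,1),(2,3),(4,5),(6,7),(0,2),(1,3),(4,6),(5,7),(0,4),(1,5),(2,6),(3,7)]
def grip(x,z,tilt):
    "handle in tool: handle z=-tool x, handle x=tool z, handle y=... ; tilt deg about tool y"
    G=np.eye(4); G[:3,:3]=R.from_rotvec([0,np.radians(tilt),0]).as_matrix()@np.array([[0,0,-1],[0,1,0],[1,0,0]]).astype(float); G[:3,3]=[x,0,z]; return G
def draw(im,cam,M,H,col):
    for B in (BAR,COL):
        P=[px(cam,M,tw(H,b))*8 for b in B]
        for i,j in ED: cv2.line(im,tuple(P[i].astype(int).tolist()),tuple(P[j].astype(int).tolist()),col,1,cv2.LINE_AA,3)
E
python3 - <<'E'
from h import *
T=T_tool(); out=[]
for cam,f in (("wrist","w2.png"),("side","s2.png")):
    im=cv2.imread("pics/"+f); M=c2w(cam)
    for tl in (0,15):
      # rotate about grasp point (-.019,0,0)
      G=grip(.061,-.001,0); P=np.eye(4); P[:3,:3]=R.from_rotvec([0,np.radians(tl),0]).as_matrix(); c=np.array([-.008,0,0]); P[:3,3]=c-P[:3,:3]@c
      k=im.copy(); draw(k,cam,M,T@P@G,(0,255,255) if tl==0 else (0,255,0))
      q=k[110:410,180:380] if cam=="wrist" else k[130:240,238:311]
      out.append(cv2.resize(q,(199,300) if cam=="side" else (200,300),interpolation=cv2.INTER_CUBIC))
cv2.imwrite("pics/ov.png",cv2.resize(np.hstack(out),(798,300)) if 0 else cv2.resize(np.vstack([np.hstack(out[:2])[:, :398],np.hstack(out[2:])]),(796,1200))[:, :])
a=np.hstack(out); cv2.imwrite("pics/ov.png",a)
E
```

```text
(no output)
```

View pics/ov.png

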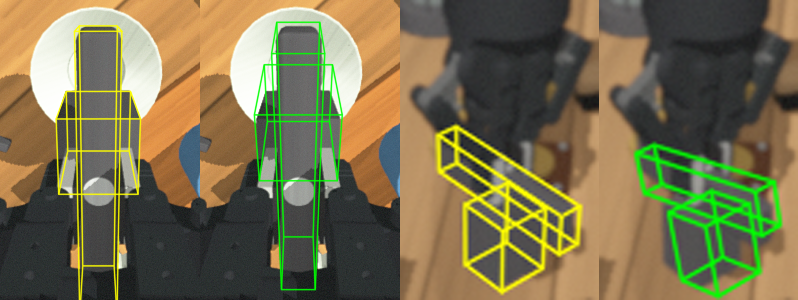

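The untilted model (yellow) fits both views: lower face 61 mm ahead of the TCP, tilt about 0. Next I'll plan a look at the stem with the tool already leaning along it.

```bash
cat >> h.py <<'E'
SEAT=np.array([.556,-.2065,.150]); PSI=0.
def axis(psi=None):
    a=np.radians(PSI if psi is None else psi); return np.array([-.5*np.cos(a),-.5*np.sin(a),np.sqrt(.75)])
def lean(th,psi=None):
    "tool rot; y = stem flat dir at angle th (0: tap +x tilted along)"
    a=np.radians(PSI if psi is None else psi); z=axis(psi); y0=np.array([-np.sin(a),np.cos(a),0]); x0=np.cross(y0,z)
    t=np.radians(th); y=x0*np.cos(t)+y0*np.sin(t); return np.c_[-z,y,np.cross(-z,y)]
E
python3 - <<'E'
from h import *
M=np.array(c2w("top")); c=calibration("top")
def ray(u,v,z):
    d=M[:3,:3]@np.array([(140+u/3.2-c["cx"])/c["fx"],(130+v/3.2-c["cy"])/c["fy"],1]); return M[:3,3]+d*(z-M[2,3])/d[2]
S=[ray(u,v,.03) for u,v in ((615,188),(707,188),(616,281),(710,280))]; print(np.array(S),np.mean(S,0))
for i,j in ((0,1),(2,3)): d=S[i]-S[j]; print(np.degrees(np.arctan2(-d[0],d[1])))
for i,j in ((2,0),(3,1)): d=S[j]-S[i]; print(np.degrees(np.arctan2(d[1],d[0])))
Rl=lean(10); p=SEAT+axis()*.16-Rl@[0,.07,-.05]; print(p,Rl); go(p,Rl)
E
```

```text
[[ 0.6308 -0.169   0.03  ]
 [ 0.629  -0.2548  0.03  ]
 [ 0.5438 -0.167   0.03  ]
 [ 0.5428 -0.2542  0.03  ]] [ 0.5866 -0.2113  0.03  ]
-1.2164985196105365
-0.646585730817062
-1.3164017245771695
-0.4061844091912765
[ 0.4238 -0.2679  0.2584] [[ 0.5     0.8529  0.1504]
 [ 0.      0.1736 -0.9848]
 [-0.866   0.4924  0.0868]]
at [0.5618 0.2425 0.3145] shift mm [  52.6931 -471.9211  239.2345] turn [ 37.032  -14.6496  26.0525] rows 12.750922730494763
```

Request:
arm_command([
  [[0.0,-0.02,0.01,0,0,0,0],[0.0,-0.036,0.018,0,0,0,0],[0.004,-0.036,0.018,0,0,0,0],[0.004,-0.036,0.018,0,0,0,0],[0.004,-0.036,0.018,0,0,0,0],[0.004,-0.036,0.018,0,0,0,0],[0.004,-0.036,0.018,0,0,0,0],[0.004,-0.036,0.018,0,0,0,0],[0.004,-0.036,0.018,0,0,0,0],[0.004,-0.036,0.018,0,0,0,0],[0.004,-0.036,0.018,0,0,0,0],[0.004,-0.036,0.018,0,0,0,0],[0,-0.036,0.018,0,0,0,0],[0,0,0,5.3,-2.1,3.7,0],[0,0,0,5.3,-2.1,3.7,0],[0,0,0,5.3,-2.1,3.7,0],[0,0,0,5.3,-2.1,3.7,0],[0,0,0,5.3,-2.1,3.7,0],[0,0,0,5.3,-2.1,3.7,0],[0,0,0,5.3,-2.1,3.7,0]],
])

```text
t: 6.27
tool_pos: [0.403, -0.2507, 0.211]
tool_rot: [1.294, 0.92, -0.776]
contact_force: [0.4, 0.0, -1.9]
opening: 0.0141
```

```bash
sed -i 's/PSI=0\./PSI=-1./' h.py; python3 - <<'E'
from h import *
Rl=lean(10); go(SEAT+axis()*.16-Rl@[0,.07,-.05],Rl); print(ctrl.get_obs()["q"])
E
```

```text
at [ 0.403  -0.2507  0.211 ] shift mm [-34.0183  36.6733  18.864 ] turn [-1.7559 -2.433   3.2243] rows 1.2820268395360646
[-0.9435 -0.5698  2.2068  0.4044  1.2664 -1.1547]
```

Request:
arm_command([
  [[-0.012,0.012,0.006,0,-0.8,1.1,0],[-0.013,0.012,0.006,-0.9,-0.8,1.1,0],[-0.012,0.012,0.006,-0.9,-0.8,1.0,0]],
])

```text
t: 6.52
tool_pos: [0.415, -0.2604, 0.2492]
tool_rot: [1.275, 0.873, -0.744]
contact_force: [0.3, -1.2, -1.6]
opening: 0.0142
```

```bash
python3 - <<'E'
from h import *
Rl=lean(10); go(SEAT+axis()*.16-Rl@[0,.07,-.05],Rl); print(ctrl.get_obs()["q"])
im,M=snap("wrist","w3.png")
for n in ("stem_seat","tap"):
    for d in mark_of("wrist",n)[:2]: print(n,d["conf"],tw(M,d["at"]))
print(px("wrist",M,SEAT),px("wrist",M,SEAT+.044*axis()))
c=im[0:300,200:560]; cv2.imwrite("pics/w3c.png",cv2.resize(c,None,fx=2,fy=2,interpolation=cv2.INTER_CUBIC)[:,:,::-1])
np.save("M3.npy",M)
E
```

```text
at [ 0.415  -0.2604  0.2492] shift mm [-4.2899 10.3614  6.8734] turn [-0.3535 -0.8322  0.6264] rows 0.31542360498003413
[-0.9494 -0.5819  2.1616  0.4305  1.2776 -1.1701]
stem_seat 0.82 [ 0.5593 -0.2114  0.1504]
tap 0.59 [ 0.5545 -0.2127  0.0005]
[376.3451 148.8926] [392.1794 153.9744]
```

View pics/w3c.png

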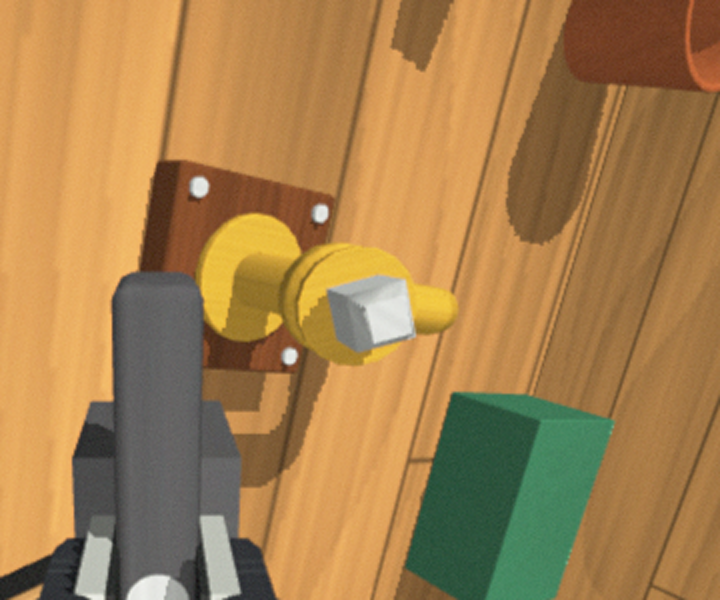

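The crop shows the leaning stem with its tip face near crop (388,312), the brass shoulder disc centred about (357,305), and the held handle clear on the left. I'll fit the stem's silhouette for position and turn.

```bash
cat > fit.py <<'E'
from h import *
from scipy.optimize import minimize
def stem_pts(s,th,psi):
    L=lean(th,psi); ax=-L[:,0]; out=[]
    for w,z in ((11,0),(11,34),(7,44)):
        for a,b in ((1,1),(1,-1),(-1,-1),(-1,1)): out.append(s+(ax*z+L[:,1]*a*w+L[:,2]*b*w)/1e3)
    return out
def fit(cam,M,im,roi):
    u0,v0,u1,v1=roi; k=4
    hsv=cv2.cvtColor(im,cv2.COLOR_RGB2HSV); m=((hsv[...,1]<70)&(hsv[...,2]>90)).astype(np.uint8)
    z=np.zeros_like(m); z[v0:v1,u0:u1]=m[v0:v1,u0:u1]
    n,l,st,_=cv2.connectedComponentsWithStats(z); z=(l==1+np.argmax(st[1:,4])).astype(np.uint8)
    g=cv2.resize(z*255,None,fx=k,fy=k,interpolation=cv2.INTER_LINEAR)>127
    def sil(p):
        P=np.array([px(cam,M,q) for q in stem_pts(np.r_[p[:2]/1e3,.15],p[2],p[3])])
        r=np.zeros(g.shape,np.uint8); cv2.fillConvexPoly(r,cv2.convexHull(((P+.5)*k*16).astype(np.int32)),1,shift=4); return r>0
    def cost(p):
        r=sil(p); return 1-(r&g).sum()/(r|g).sum()+2e-4*(p[3]+1)**2
    best=[]
    for th in range(-10,80,10):
        r=minimize(cost,[558,-209,th,-1],method="Nelder-Mead",options=dict(initial_simplex=np.array([[558,-209,th,-1],[563,-209,th,-1],[558,-204,th,-1],[558,-209,th+8,-1],[558,-209,th,2.]]),maxiter=150))
        best.append((r.fun,r.x))
    best.sort(key=lambda b:b[0]); return best,g.sum()/k/k
E
cat > run.py <<'E'
from fit import *
M=np.load("M3.npy"); im=cv2.imread("pics/w3.png")[:,:,::-1].copy()
best,n=fit("wrist",M,im,(340,125,425,190)); print(n)
for f,x in best[:5]: print(round(f,3),x)
x=best[0][1]; k=cv2.resize(im[100:220,320:460],None,fx=5,fy=5,interpolation=cv2.INTER_CUBIC)[:,:,::-1].copy()
P=[((px("wrist",M,q)-[320,100]+.5)*5).astype(int).tolist() for q in stem_pts(np.r_[x[:2]/1e3,.15],x[2],x[3])]
for i in range(3):
    for j in range(4): cv2.line(k,P[4*i+j],P[4*i+(j+1)%4],(0,0,255),1)
for i in range(8): cv2.line(k,P[i],P[i+4],(0,0,255),1)
cv2.imwrite("pics/fit3.png",k)
E
python3 run.py
```

```text
Traceback (most recent call last):
  File "run.py", line 3, in <module>
    best,n=fit("wrist",M,im,(340,125,425,190)); print(n)
           ~~~^^^^^^^^^^^^^^^^^^^^^^^^^^^^^^^^
  File "fit.py", line 21, in fit
    r=minimize(cost,[558,-209,th,-1],method="Nelder-Mead",options=dict(initial_simplex=np.array([[558,-209,th,-1],[563,-209,th,-1],[558,-204,th,-1],[558,-209,th+8,-1],[558,-209,th,2.]]),maxiter=150))
  File "fit.py", line 18, in cost
    r=sil(p); return 1-(r&g).sum()/(r|g).sum()+2e-4*(p[3]+1)**2
  File "fit.py", line 15, in sil
    P=np.array([px(cam,M,q) for q in stem_pts(np.r_[p[:2]/1e3,.15],p[2],p[3])])
                ~~^^^^^^^^^
  File "h.py", line 14, in px
    c=calibration(cam); q=np.linalg.inv(M)@np.r_[p,1]; return np.array([c["fx"]*q[0]/q[2]+c["cx"],c["fy"]*q[1]/q[2]+c["cy"]])
ValueError: time passes only in moves, steps and waits
```

Too many calibration calls, so I'll cache them.

```bash
sed -i 's/^from station import \*/import functools\nimport station\nfrom station import ctrl,get_image,finish_job,search_frame,cut_out,mark_of\ncalibration=functools.lru_cache(station.calibration)/' h.py; python3 run.py
```

```text
1275.75
0.029 [ 559.3698 -210.0693  115.6005   -1.969 ]
0.029 [ 559.4007 -210.0812   25.2841   -1.7416]
0.029 [ 559.3735 -210.0243   25.4904   -1.94  ]
0.029 [ 559.3413 -210.012    25.4267   -1.7297]
0.029 [ 559.3617 -210.0374   25.2648   -1.7402]
```

View pics/fit3.png

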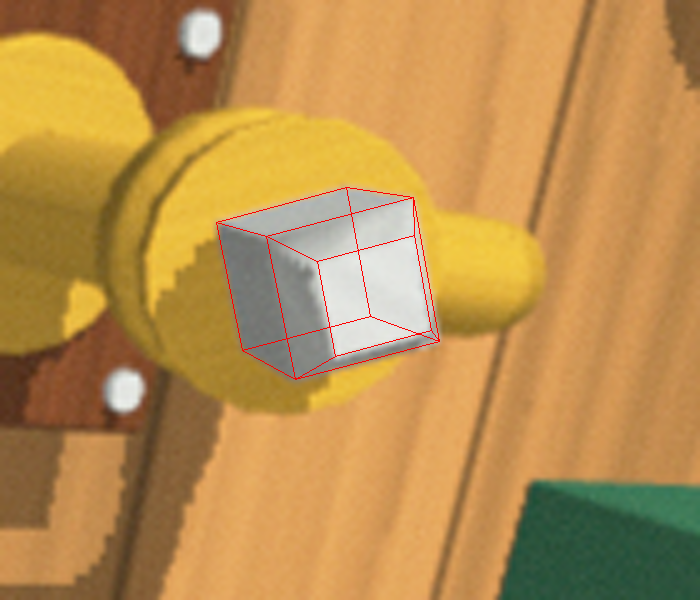

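The fit is very good (IoU 0.97): seat at (0.559, -0.210), flats at 25.4°, which is about 0.44 rad. Next step is to line up above the stem.

```bash
sed -i 's/^SEAT=.*/SEAT=np.array([.5594,-.2100,.150]); PSI=-1.6/' h.py; cat >> h.py <<'E'
OFF=np.array([.061,0,-.0015])
def over(h,th=25.4):
    Rl=lean(th); go(SEAT+axis()*h-Rl@OFF,Rl); o=ctrl.get_obs(); T=T_tool(); H=T[:3,3]+Rl@OFF*0+T[:3,:3]@OFF
    print("handle in seat frame(tool axes)",Rl.T@(H-SEAT)*1e3,"F",o["contact_force"],"t",o["t"],"open",o["opening"])
E
python3 -c "
from h import *
over(.09)"
```

```text
at [ 0.4164 -0.2617  0.2531] shift mm [  9.0713  80.2202 -40.5875] turn [-15.1471  -0.8941   0.2827] rows 2.1669041423532787
handle in seat frame(tool axes) [-99.0564 -87.7936  17.4328] F [-0.7512 -0.7318 -2.4121] t 6.6667 open 0.014393941168731446
```

Request:
arm_command([
  [[0,0.02,-0.01,0,0,0,0],[0,0.02,-0.01,0,0,0,0],[0,0.02,-0.01,0,0,0,0],[0,0.02,-0.01,0,0,0,0],[0,0,0,-5,-0.3,0,0],[0,0,0,-5,-0.3,0,0],[0,0,0,-5,-0.3,0,0]],
])

```text
t: 7.25
tool_pos: [0.4869, -0.2079, 0.2952]
tool_rot: [1.014, 0.927, -0.607]
contact_force: [-0.2, -0.3, -1.5]
opening: 0.0143
```

```bash
python3 -c "
from h import *
over(.065)"
```

```text
at [ 0.4869 -0.2079  0.2952] shift mm [36.0672 -8.5841 -2.6863] turn [ 1.0371 -0.1372  0.4079] rows 0.8914110858007873
handle in seat frame(tool axes) [-101.0041    8.4259    2.4726] F [-0.1644 -0.2724 -1.4737] t 7.25 open 0.014283299671559445
```

Request:
arm_command([
  [[0.012,-0.005,-0.002,1,0,0.4,0],[0.012,-0.004,-0.001,0,0,0,0],[0.01,0,0,0,0,0,0]],
])

```text
t: 7.5
tool_pos: [0.4985, -0.2095, 0.2634]
tool_rot: [1.032, 0.915, -0.608]
contact_force: [0.3, 1.2, -1.9]
opening: 0.014
```

```bash
python3 - <<'E'
from h import *
over(.05)
T=T_tool(); im,M=snap("side","s4.png"); _,Mw=snap("wrist","w4.png")
for d in mark_of("side","handle")[:3]: print(d["conf"],np.linalg.inv(T)@np.r_[tw(M,d["at"]),1])
for d in mark_of("side","stem_seat")[:2]: print("seat",d["conf"],tw(M,d["at"]))
G=grip(.061,-.0015,0); k=im[:,:,::-1].copy(); 
H=T@G; u,v=px("side",M,H[:3,3]).astype(int)
from fit import stem_pts
P=[px("side",M,q) for q in stem_pts(SEAT,25.4,PSI)]
draw(k,"side",M,H,(0,255,255))
for i in range(3):
    for j in range(4): cv2.line(k,P[4*i+j].astype(int).tolist(),P[4*i+(j+1)%4].astype(int).tolist(),(0,0,255),1)
f=lambda a: cv2.resize(a[v-60:v+60,u-55:u+55],(396,432),interpolation=cv2.INTER_CUBIC)
cv2.imwrite("pics/p4.png",np.hstack([f(im[:,:,::-1]),f(k)]))
E
```

```text
at [ 0.4985 -0.2095  0.2634] shift mm [17.6589 -3.1543 -1.295 ] turn [ 0.1335  0.0386 -0.1823] rows 0.43129644141416035
handle in seat frame(tool axes) [-67.669    3.2917   1.3167] F [ 0.2927  1.2387 -1.8917] t 7.5 open 0.013982689950722353
0.94 [ 0.1835  0.0312 -0.5563  1.    ]
0.93 [ 0.0627 -0.0013 -0.0041  1.    ]
0.73 [ 0.2383  0.0225 -0.3059  1.    ]
seat 0.7 [ 0.5552 -0.2094  0.1489]
```

View pics/p4.png

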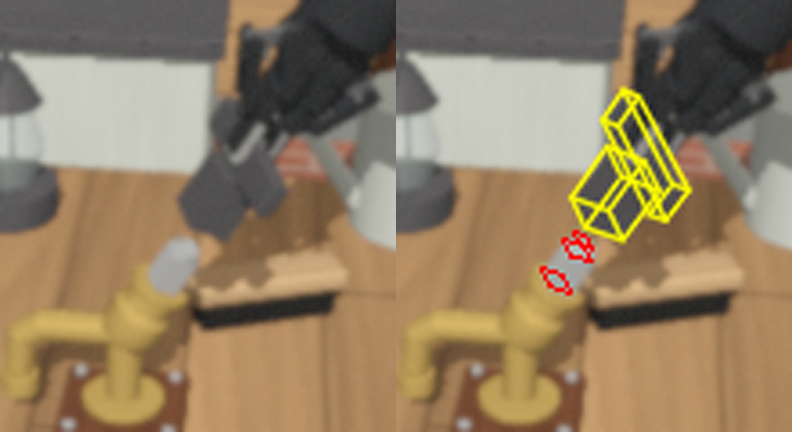

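The side view shows the handle lined up over the stem. The overlays are off by about 3 display pixels relative to each other, around 1.5 mm, which is within the taper's capture range. Now inserting in stages while watching the force.

Request:
arm_command([
  [[0.006,-0.003,-0.001,0,0,0,0],[0.006,0,0,0,0,0,0],[0.006,0,0,0,0,0,0],[0.006,0,0,0,0,0,0]],
])

```text
t: 8.03
tool_pos: [0.5091, -0.2114, 0.2435]
tool_rot: [1.03, 0.91, -0.608]
contact_force: [-0.8, -0.3, -1.9]
opening: 0.0144
```

```bash
python3 -c "
from h import *
over(.03)"
```

```text
at [ 0.5091 -0.2114  0.2435] shift mm [15.1019 -1.8016 -2.5617] turn [ 0.1513  0.3069 -0.3285] rows 0.3698602340096809
handle in seat frame(tool axes) [-45.1193   2.0679   2.8024] F [-0.8281 -0.3075 -1.8856] t 8.0333 open 0.014409158011192776
```

Request:
arm_command([
  [[0.004,-0.002,-0.0025,0,0,0,0],[0.006,0,0,0,0,0,0],[0.006,0,0,0,0,0,0]],
])

```text
t: 8.28
tool_pos: [0.5154, -0.2101, 0.2265]
tool_rot: [1.031, 0.91, -0.608]
contact_force: [0.2, -0.3, -1.3]
opening: 0.0143
```

```bash
python3 -c "
from h import *
over(.02)"
```

```text
at [ 0.5154 -0.2101  0.2265] shift mm [7.2784 0.4196 0.1886] turn [ 0.1279  0.2989 -0.3241] rows 0.17489145360965686
handle in seat frame(tool axes) [-27.2688  -0.1192   0.0922] F [ 0.1781 -0.2927 -1.2833] t 8.2833 open 0.014272317122314093
```

Request:
arm_command([
  [[0.006,0,0,0,0,0,0],[0.006,0,0,0,0,0,0],[0.005,0,0,0,0,0,0]],
])

```text
t: 8.53
tool_pos: [0.5247, -0.2101, 0.2095]
tool_rot: [1.031, 0.911, -0.608]
contact_force: [0.4, 0.1, -2.8]
opening: 0.0144
```

```bash
python3 -c "
from h import *
over(.0)"
```

```text
at [ 0.5247 -0.2101  0.2095] shift mm [7.8919 0.6417 0.5959] turn [ 0.1221  0.251  -0.2983] rows 0.19041584666408978
handle in seat frame(tool axes) [-7.8806 -0.3693 -0.3621] F [ 0.3549  0.062  -2.8257] t 8.5333 open 0.014430992954317868
```

Request:
arm_command([
  [[0.005,0,0,0,0,0,0],[0.003,0,0,0,0,0,0],[0.003,0,0,0,0,0,0]],
])

```text
t: 8.78
tool_pos: [0.5293, -0.2108, 0.2038]
tool_rot: [1.025, 0.918, -0.608]
contact_force: [-39.3, 7.8, 30.5]
opening: 0.0141
```

```bash
python3 -c "
from h import *
over(.0)"
```

```text
at [ 0.5293 -0.2108  0.2038] shift mm [ 0.6266 -0.1119 -0.3369] turn [0.4398 0.0363 0.0366] rows 0.06184575226121455
handle in seat frame(tool axes) [-0.6259  0.0645  0.3745] F [-39.276    7.7946  30.4639] t 8.7833 open 0.014080711536471785
```

Seated: the model puts the handle 0.6 mm from the seat, with an axial contact force of about 46 N. I'll hold briefly, then start turning, which is -x in the tool frame.

Request:
arm_command([
  [[0,0,0,0,0,0,0],[0,0,0,0,0,0,0],[0,0,0,0,0,0,0],[0,0,0,0,0,0,0],[0,0,0,-4,0,0,0],[0,0,0,-5,0,0,0],[0,0,0,-5,0,0,0]],
])

```text
t: 9.37
tool_pos: [0.5289, -0.2103, 0.2041]
tool_rot: [0.798, 0.973, -0.477]
contact_force: [-3.7, 1.5, 1.1]
opening: 0.0141
```

```bash
python3 -c "
from h import *
over(.0,39.4); print(ctrl.get_obs()['wrist_torque'])"
```

```text
at [ 0.5289 -0.2103  0.2041] shift mm [1.0874 0.2268 0.1716] turn [ 0.9966 -0.1955  0.1154] rows 0.14275994269119038
handle in seat frame(tool axes) [-1.094  -0.3782 -0.3708] F [-3.7425  1.545   1.0855] t 9.3667 open 0.014088165512376162
[ 0.2844  0.5746 -0.0293]
```

Request:
arm_command([
  [[0,0,0,-5,0,0,0],[0,0,0,-5,0,0,0],[0,0,0,-5,0,0,0],[0,0,0,-5,0,0,0],[0,0,0,-5,0,0,0],[0,0,0,-5,0,0,0]],
])

```text
t: 9.87
tool_pos: [0.529, -0.2097, 0.2041]
tool_rot: [0.304, 1.039, -0.189]
contact_force: [-4.6, 2.2, 0.2]
opening: 0.0143
```

```bash
python3 -c "
from h import *
over(.0,70); print(ctrl.get_obs()['wrist_torque']@axis())"
```

```text
at [ 0.529  -0.2097  0.2041] shift mm [1.0877 0.2394 0.6531] turn [ 1.8355 -0.3038 -0.1104] rows 0.2603053681739091
handle in seat frame(tool axes) [-1.0995 -0.1979 -0.9638] F [-4.5833  2.1779  0.2176] t 9.8667 open 0.014281878354238761
-0.102028656620741
```

Request:
arm_command([
  [[0,0,0,-4,0,0,0],[0,0,0,-3,0,0,0],[0,0,0,-3,0,0,0]],
])

```text
t: 10.12
tool_pos: [0.5289, -0.2095, 0.2041]
tool_rot: [0.138, 1.049, -0.091]
contact_force: [-4.2, 1.0, 0.5]
opening: 0.0142
```

```bash
python3 -c "
from h import *
over(.0,82); print(ctrl.get_obs()['wrist_torque']@axis())"
```

```text
at [ 0.5289 -0.2095  0.2041] shift mm [1.0715 0.2488 0.808 ] turn [ 0.3752 -0.3086 -0.2144] rows 0.07416488200935904
handle in seat frame(tool axes) [-1.0842 -0.0407 -1.1298] F [-4.246   1.0446  0.4778] t 10.1167 open 0.014196461366562923
-0.12154090870474016
```

Request:
arm_command([
  [[0,0,0,-3,0,0,0],[0,0,0,-3,0,0,0]],
])

```text
t: 10.28
tool_pos: [0.5288, -0.2095, 0.204]
tool_rot: [0.039, 1.052, -0.033]
contact_force: [-5.1, 0.1, 0.8]
opening: 0.014
```

```bash
python3 -c "
from h import *
over(.0,88); print(ctrl.get_obs()['wrist_torque']@axis())"
```

```text
at [ 0.5288 -0.2095  0.204 ] shift mm [1.0849 0.27   0.9631] turn [ 0.6521 -0.316  -0.2719] rows 0.10809818047202754
handle in seat frame(tool axes) [-1.0987 -0.0156 -1.2918] F [-5.0809  0.1457  0.842 ] t 10.2833 open 0.013957408712104349
-0.2689035309938906
```

Request:
arm_command([
  [[0,0,0,-3,0,0,0],[0,0,0,-3,0,0,0]],
])

```text
t: 10.45
tool_pos: [0.5285, -0.2095, 0.2039]
tool_rot: [-0.054, 1.053, 0.022]
contact_force: [-7.4, -0.9, 1.6]
opening: 0.0145
```

```bash
python3 -c "
from h import *
over(.0,94); print(ctrl.get_obs()['wrist_torque']@axis())"
```

```text
at [ 0.5285 -0.2095  0.2039] shift mm [1.0655 0.3809 1.3366] turn [ 0.5474 -0.3071 -0.3606] rows 0.10110200727898844
handle in seat frame(tool axes) [-1.0802 -0.0324 -1.6558] F [-7.421  -0.8739  1.5545] t 10.45 open 0.014488577692692971
-1.9234504821306564
```

Torque jumped to 1.9 Nm at a tool angle of 94°. That matches the predicted stop (80°) plus socket play (about 7°), with the pads twisting a little. I'll release and retreat along the stem.

Request:
arm_command([
  [[0.001,0,-0.0005,0,0,0,0],[0,0,0,0,0,0,0],[0,0,0,0,0,0,0.05],[0,0,0,0,0,0,0.05],[0,0,0,0,0,0,0.05],[0,0,0,0,0,0,0.05],[-0.01,0,0,0,0,0,0.05],[-0.015,0,0,0,0,0,0.05],[-0.025,0,0,0,0,0,0.05],[-0.03,0,0,0,0,0,0.05],[-0.03,0,0,0,0,0,0.05],[-0.03,0,0,0,0,0,0.05],[-0.01,0,0,0,0,0,0.05]],
])

```text
t: 11.53
tool_pos: [0.4509, -0.2072, 0.341]
tool_rot: [-0.048, 1.051, 0.021]
contact_force: [-0.2, -0.2, 0.7]
opening: 0.05
```

```bash
python3 - <<'E'
from h import *
o=ctrl.get_obs(); print(o["opening"],o["contact_force"],o["tool_pos"])
out=[]
for cam in ("wrist","top","side"):
    im,M=snap(cam,cam+"9.png"); 
    ax=axis()
    ds=[(d["conf"],tw(M,d["at"])) for d in mark_of(cam,"handle")]
    for c,p in ds:
        if np.linalg.norm(p-SEAT)<.08: print(cam,"handle",c,p,"along",(p-SEAT)@ax*1e3,"off",np.linalg.norm(p-SEAT)*1e3)
    k=im[:,:,::-1].copy(); H=np.eye(4); L=lean(81); H[:3,:3]=np.c_[L[:,2],L[:,1],-L[:,0]]; H[:3,3]=SEAT
    u,v=px(cam,M,SEAT+.04*ax).astype(int); r=110 if cam=="wrist" else 45
    y0=max(v-r,0); x0=max(u-r,0); k2=k.copy(); draw(k2,cam,M,H,(0,255,255))
    out.append(np.vstack([cv2.resize(q[y0:y0+2*r,x0:x0+2*r],(264,264),interpolation=cv2.INTER_CUBIC) for q in (k,k2)]))
cv2.imwrite("pics/end.png",np.hstack(out))
E
```

```text
0.05003423752645136 [-0.1501 -0.2195  0.6776] [ 0.4509 -0.2072  0.341 ]
wrist handle 0.67 [ 0.5591 -0.2116  0.1495] along -0.2989709789741867 off 1.722169953714354
top handle 0.84 [ 0.5581 -0.2099  0.1556] along 5.514303240977813 off 5.751346054023811
side handle 0.93 [ 0.5567 -0.209   0.1465] along -1.6865220835019092 off 4.596434953845612
```

View pics/end.png

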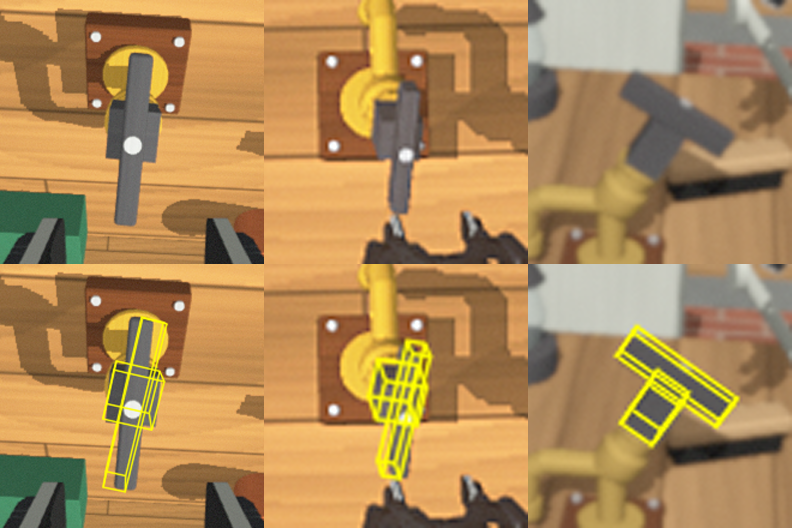

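```bash
python3 -c "
from h import *
print(ctrl.get_obs()['t'],finish_job())"
```

```text
the job is handed in; nothing more can be done
11.8333 None
```

The handle is on the tap's stem and the tap is turned open to its stop. I handed the job in at 11.8 s, with the gripper clear of everything. No verdict is reported, and the stem angle can't be read directly.

- **Handle choice:** I took the large tee out of the funnel; the two look-alikes on the table were clearly smaller.
- **Seating:** Before turning, the estimate put the handle about 0.6 mm from the shoulder, with about 46 N of axial contact force. I held it there for about 0.3 s with the stem still near its starting angle, about 0.44 rad.
- **Turning:** Friction stayed around 0.1 Nm until the torque jumped to 1.9 Nm at a tool angle of 94°. That fits the stop at 80° plus about 7° of play in the socket and some twist in the grip.
- **Last checks:** The wrist and side views show the handle on the stem with its collar at the shoulder, and the robot was touching nothing. I didn't re-measure the bystanders, but nothing came near them.
- **Disagreement:** The three cameras put the handle 1.7 mm (wrist), 4.6 mm (side) and 5.8 mm (top) from the seat. The top and side readings differ in opposite directions along the stem, so I put that down to the networks' roughly 4 mm accuracy. The final overlay was drawn at 81°, while the handle itself stands nearer 88°, which fits the socket play.

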